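# Clamp the baguette board for scraping

### The job

Slide the baguette board along the sloping rest until its end is up against the end stop, then screw the clamp down onto it until it is snug: let the foot meet the board and give the handle roughly an eighth of a turn more, without overtightening. Let go of everything and leave the other things on the bench where they are.

Things in the scene. Friction and masses are not known exactly. Their poses are not given: they have to be found in the camera images.
- handle_grip (a point): centre of the clamp's wooden T-handle: a bar 66 mm long, 14 wide, 22 deep across the top of the screw. z: the screw's axis, pointing up, 32 degrees from vertical, leaning to the robot; x along the bar, y across its 14 mm. Clockwise from above drives it down, 16 mm a turn, handle and all; turning freely takes about 0.2 N m. The clamp's arm is about 40 mm below this point when slack, 30 when tight
- spindle: the screw, 12 mm thick, and its cushioned round foot, 30 mm across, which does not turn. Origin on the axis 76 mm below the handle's centre, z up the axis. How far the foot hangs out is not measured: it starts 1.5 to 8 mm above the board (0.6 to 3.2 rad of turning). After first touch each radian adds about 30 N of clamping and 0.08 N m to the handle's torque. The screw stays where it is left
- stop_face (a point): on the inner face of the end stop, a low wall across the right-hand end (as the robot sees it) of the sloping rest, 8 mm above the bed, level with the board's middle. x level, away from the robot; y level, from the stop along the board; z vertical. The clamp's screw stands 125 mm along y from it; its steel arm comes over from the high edge
- rest: the fixed wooden rest: a bed 240 mm long and 142 deep that rises away from the robot at 32 degrees, with a 10 mm ledge along its low edge. Origin on the bench under its middle, axes as for the stop
- board_center (a point): centre of the baguette board: plywood 100 x 260 x 16 mm, about 0.28 kg, lying on the bed against the ledge, under the clamp's foot. x up the slope, y along its 260 mm away from the stop, z square to its face. Its left-hand end overhangs the bed by 40 to 65 mm, with free space around and below it
- board_stop_end (a point): middle of the board's end face next to the stop, half-way up its thickness; 20 to 45 mm from the stop at the start
- board: the same baguette board; origin at the centre of its underside, axes as above
- baguette_mid (a point): a crusty loaf 240 mm long, 66 mm thick; the point is its centre. Not part of the job: stays where it is
- roll_mid (a point): a round bread roll 96 mm across, 45 mm high; the point is its centre. Not part of the job: stays where it is
- shaker_mid (a point): a steel flour shaker 60 mm across, 105 mm tall, standing near the end stop; the point is its centre. Not part of the job: stays where it is
- scraper_mid (a point): a dough scraper (100 x 150 x 19 mm, steel blade, wooden grip) lying on the bench in front of the rest; the point is its centre. Not part of the job: stays where it is

How it is judged:
On the way, in this order (a step that is already met when the one before it is completed fails the run):
1. the board's end is against the end stop (within 3 mm), the clamp's foot still off it (y of board_stop_end in the frame of stop_face below 0.003 m and angle between the y axis of board_center and the y axis of stop_face, either way round below 0.04 rad and contact force between spindle and board below 1 N), for 0.1 s.
2. the clamp's foot presses the board with more than 12 N (y of board_stop_end in the frame of stop_face below 0.004 m and contact force between spindle and board above 12 N), for 0.2 s.
At the end, for the whole second after the job is handed in: the board lies flat on the sloping bed with its end within 4 mm of the end stop and square to it (0.04 rad), held by the clamp's foot with 12 to 60 N (about 0.4 to 1.9 rad past first touch), and at rest (all of step 2 and angle between the y axis of board_center and the y axis of stop_face, either way round below 0.04 rad and contact force between spindle and board below 60 N and angle between board_center's own z axis and vertical between 0.5 and 0.62 rad and linear speed of board below 0.01 m/s and angular speed of spindle below 0.05 rad/s).
It fails at once if the clamp is overtightened: more than 75 N on the board (contact force between spindle and board above 75 N).
It fails at once if another thing on the bench is moved more than 30 mm (distance of any of baguette_mid, roll_mid, shaker_mid, scraper_mid from where it was at the start of the episode above 0.03 m).
It also fails if it takes over 72 s, if anything falls off the work surface, if the arm or the gripper's body presses on something with over 40 N, if the wrist force passes 120 N, or if a joint passes its speed limit or range.

### The arm

A 6-joint arm with a two-finger parallel gripper is mounted at the origin on the work surface. World frame = base frame: x ahead of the robot, y to its left, z up, the work surface at z = 0. Lengths are in m, angles in rad, forces in N, time in s.
With the tool pointing down it reaches from about 0.375 to 0.975 m from the base axis. Payload 3.8 kg.
Tool frame: the origin (TCP) lies midway between the tips of the shut fingers; the grasp point (between the pads) lies 19 mm behind it; z points along the fingers, y is the line along which they close (so a half turn about z gives the same grasp; the last joint's range is limited). The gripper opens to 85 mm and grips with 20 to 120 N. Pads are 22 mm wide; open, the fingers measure 114 mm over their backs; the gripper's body (76 mm by 85 mm) begins 54 mm behind the grasp point. The pads swing forward as they close: fully open they stand 13 mm farther back than shut.
Start: joints at [-0.037, 0.264, 1.604, -0, 1.274, -0.037], TCP at [0.675, -0, 0.231] pointing down, gripper open.
Joint ranges: [-2.63, 2.63], [-0.94, 2.18], [0.31, 2.57], [-1.31, 4.45], [0, 2.66], [-2.55, 2.55]. Speed limits (rad/s): [2.57, 2.57, 3.14, 3.14, 3.14, 3.14].

### API

Orientations are given as a rotation vector (axis times angle).
In Python, from workcell import bot gives the robot as it stands.
- The arm moves only by the tool servo_tool, never from a script. Its argument "series" is a list of rows, each a list of 7 numbers: the shift along the world's x, y, z in units of 0.15 m (1.0 is 0.15 m), then the turn, a rotation vector about the world's x, y, z in units of 180 degrees (1.0 is 180 degrees), then the closure, from 0 (fully open) to 1 (shut). A call has 1 to 20 rows; each row is the pose to reach, as a shift and turn from the pose commanded when the call began, turning the shorter way round; what a row does not reach only later rows make up. A row lasts 1/10 s, in which the tool goes at most 50 mm and 8.59 degrees, less where a joint would pass 70% of its speed; a pose out of reach is approached as far as the arm can. A call with a number of a shift or a turn outside -1 to 1 is refused whole. A call with a gripper value outside its range is refused whole. The fingers move at their own pace and stop on an object; "newtons" is the grip in N (left out, the last holds). Time passes only in rows, so rows that repeat a pose let the fingers close. It gives the time, the measured TCP pose, the force, the opening and the grip force at its end, in the units of the state.
- bot.read_state(): the state, without advancing time (a new reading comes with each control period).
- bot.read_camera(name): name is "scene" or "side" or "wrist"; returns the picture (384x512x3 uint8, red, green, blue); there is no depth.
- bot.camera_info(name): a dict with "vertical_fov" (degrees; the focal length in pixels is half the picture's height over the tangent of half this angle, whatever the lens; pixels are square), "cx", "cy" (the principal point, pixels), "R" (3x3) and "t" (3): a world point X has camera coordinates R X + t. Camera axes: x right, y down, z forward; pixel columns grow to the right and rows downward; lengths in m; the calibration is good to about 2 mm. A picture is of the moment at which its call begins: read the wrist's pose just before it. camera_info takes no time and is no camera call; for the wrist camera it gives the pose at the moment of the call.
- bot.finish_job(): hands the job in; it is judged then, once.
Trained networks look in the newest picture that a camera, given by its name, has taken for a name from the list of things; names that differ only in an ending like _2 or _b are one class to them, and where a whole thing is asked for, a point or a joint stands for the part that bears it (a point fixed in the world has none). Each returns a list of dicts, best first, with "score" (0 to 1); they miss things now and then, are a little off and sometimes report something else, mostly with a low value. They report only what shows in the picture. A call takes as long as a camera call.
- bot.recognise(target, camera): "box" ([left, top, right, bottom] as shares, 0 to 1, of the picture: columns of its width, rows of its height, round what is visible of it).
- bot.trace(target, camera): "mask" (384x512 bool, what is visible of it) and "box" ([left, top, right, bottom] as shares, 0 to 1, of the picture: columns of its width, rows of its height, round what is visible of it).
- bot.mark_of(target, camera): "at" ([row, column] as shares, 0 to 1, of the picture: columns of its width, rows of its height: a listed point, or the origin of a listed thing).
The state is a dict: "time": time; "q": joint angles; "joint_vel": joint speeds; "joint_torque": joint torques, N m; "tool_pos": TCP position; "tcp_rot": TCP orientation; "wrist_force": force on the tool from outside, world axes, zero at the start; "torque": the same for the moment, N m; "width": opening from 0.0 (shut) to 1.0 (fully open); "grip_force": force on a finger pad.
Only numpy, scipy, OpenCV 4.12 (cv2) and the standard library are available. Lean on these libraries where they do the work, as an engineer would, in place of code of your own. Each camera call takes 0.05 s, during which the arm holds its last target. There are 200 camera calls.

## Working session

There is one attempt and no reset: what is moved stays moved. The work goes in short steps, Python scripts to look and compute and a tool call to move; the robot and the scene stay as the last step left them, time stands still between calls to the robot, and variables do not carry over. Pictures are saved under pics/ and viewed, at most 10 in all, crops included, and the job is handed in when it is done.

Besides the shell and the picture viewer there is one more tool, called as name([rows], argument=value, ...), one row to a line, values as JSON. servo_tool: Moves the arm, as the interface text tells. Shifts and turns lie within -1 to 1; 1 stands for 0.15 m of shift or 180 degrees of turn. Its arguments: {"type":"object","properties":{"series":{"type":"array","items":{"type":"array","items":{"type":"number"}}},"newtons":{"type":"number"}},"required":["series"]}

```bash
mkdir -p pics; cat > h.py <<'E'
import numpy as np, cv2
from workcell import bot
from scipy.spatial.transform import Rotation as Ro
def cam(n):
    i=bot.camera_info(n); f=192/np.tan(np.radians(i["vertical_fov"]/2))
    return f,i["cx"],i["cy"],np.array(i["R"]),np.array(i["t"])
def P(n):
    f,cx,cy,R,t=cam(n); return np.array([[f,0,cx],[0,f,cy],[0,0,1]])@np.c_[R,t]
def px(n,X):
    p=P(n)@np.r_[X,1]; return p[:2]/p[2]
def tri(obs):
    A=[]
    for p,(u,v) in obs:
        A+= [u*p[2]-p[0], v*p[2]-p[1]]
    A=np.array(A); A/=np.linalg.norm(A[:,:3],axis=1)[:,None]
    return np.linalg.lstsq(A[:,:3],-A[:,3],rcond=None)[0]
def mark(t,c):
    r=bot.mark_of(t,c)
    return (r[0]["score"],np.array([r[0]["at"][1]*512,r[0]["at"][0]*384])) if r else (0,None)
def shot(n,name):
    im=bot.read_camera(n); cv2.imwrite(f"pics/{name}.png",im[...,::-1]); return im
E
python3 - <<'E'
from h import *
np.set_printoptions(precision=3,suppress=True)
a=shot("scene","s0");b=shot("side","d0");c=shot("wrist","w0")
cv2.imwrite("pics/all0.png",np.hstack([cv2.resize(x,(400,300)) for x in(a,b)])[...,::-1])
for n in("scene","side","wrist"):
    f,cx,cy,R,t=cam(n);print(n,f,-R.T@t,R[2])
for t in["handle_grip","spindle","stop_face","rest","board_center","board_stop_end","shaker_mid","scraper_mid","baguette_mid","roll_mid"]:
    o=[];s=[]
    for n in("scene","side","wrist"):
        sc,u=mark(t,n)
        s.append((round(sc,2),None if u is None else u.round(0).tolist()))
        if u is not None and sc>.4:o.append((P(n),u))
    print(t,s,tri(o) if len(o)>1 else None)
E
```

```text
scene 385.7163123842571 [1.196 0.197 0.902] [-0.656 -0.178 -0.733]
side 417.8755738947872 [ 0.172 -0.89   1.177] [ 0.242  0.633 -0.735]
wrist 293.929823683989 [0.675 0.079 0.373] [-0.002 -0.308 -0.951]
handle_grip [(0.44, [263.0, 206.0]), (0.54, [259.0, 167.0]), (0.55, [107.0, 124.0])] [0.568 0.058 0.16 ]
spindle [(0.69, [255.0, 232.0]), (0.56, [270.0, 180.0]), (0, None)] [0.602 0.046 0.093]
stop_face [(0.87, [212.0, 228.0]), (0.92, [285.0, 211.0]), (0.91, [191.0, 233.0])] [ 0.601 -0.079  0.064]
rest [(0.8, [250.0, 261.0]), (0.81, [279.0, 194.0]), (0.79, [227.0, 119.0])] [0.64  0.043 0.005]
board_center [(0, None), (0.67, [270.0, 174.0]), (0.92, [206.0, 83.0])] [0.624 0.088 0.076]
board_stop_end [(0.73, [268.0, 248.0]), (0.59, [283.0, 203.0]), (0.67, [105.0, 127.0])] [0.581 0.04  0.029]
shaker_mid [(0.98, [181.0, 226.0]), (0.63, [300.0, 230.0]), (0.93, [208.0, 291.0])] [ 0.614 -0.167  0.055]
scraper_mid [(0.65, [402.0, 220.0]), (0.85, [228.0, 201.0]), (0.89, [62.0, 83.0])] [ 0.458  0.219 -0.009]
baguette_mid [(0.68, [140.0, 157.0]), (0.56, [255.0, 333.0]), (0.58, [210.0, 289.0])] [ 0.441 -0.363 -0.049]
roll_mid [(0.61, [403.0, 219.0]), (0.53, [193.0, 144.0]), (0, None)] [0.415 0.43  0.027]
```

```bash
python3 -c "
import cv2,numpy as np
s=[cv2.imread(f'pics/{n}0.png') for n in 'sdw']
z=np.zeros_like(s[0])
cv2.imwrite('pics/q0.png',cv2.resize(np.vstack([np.hstack(s[:2]),np.hstack([s[2],z])]),(800,600)))"
```

```text
(no output)
```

View pics/q0.png

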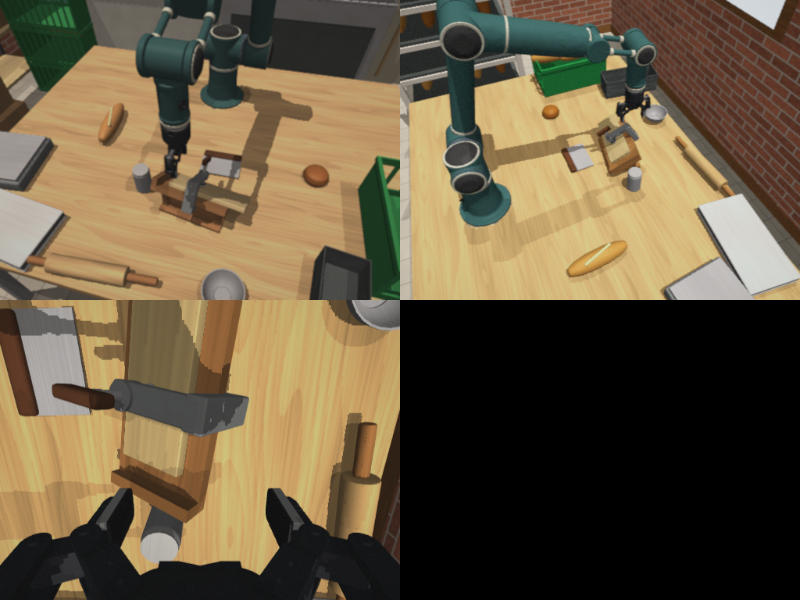

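The composite shows the scene view top left: rest and clamp near (200,195), with the shaker beside the stop. In the wrist view (bottom left) the handle is at about (85,398), the stop at (155,490), and the board runs up and out of frame. The rest is yawed about -12°. Next I move beyond the overhanging end with the fingers shut.

servo_tool([
  [0, 0.33, 0.1, 0, 0, -0.03, 1],
  [0, 0.67, 0.1, 0, 0, -0.067, 1],
  [0.03, 1, 0.1, 0, 0, -0.067, 1],
  [0.03, 1, 0.1, 0, 0, -0.067, 1],
])

```text
time: 2.05
tool_pos: [0.6793, 0.1561, 0.2465]
tcp_rot: [-2.436, -1.981, -0.004]
wrist_force: [-0.2, -0.9, 0.3]
width: 0.329
grip_force: 0.0
```

servo_tool([
  [0, 0.33, 0, 0, 0, 0, 1],
  [0.05, 0.67, 0, 0, 0, 0, 1],
  [0.07, 0.85, 0, 0, 0, 0, 1],
  [0.07, 0.85, 0, 0, 0, 0, 1],
  [0.07, 0.85, 0, 0, 0, 0, 1],
])

```text
time: 2.55
tool_pos: [0.6898, 0.2775, 0.2458]
tcp_rot: [2.441, 1.977, -0.002]
wrist_force: [-0.7, -0.5, 0.1]
width: 0.002
grip_force: 0.0
```

```bash
cat > m.py <<'E'
from h import *
import sys
np.set_printoptions(precision=3,suppress=True)
nm=sys.argv[1]
a=[shot(n,n+nm) for n in("scene","side","wrist")]
s=bot.read_state();print(s["time"],s["tool_pos"],s["tcp_rot"],s["wrist_force"],s["torque"])
for t in sys.argv[2:]:
    o=[];q=[]
    for n in("scene","side","wrist"):
        sc,u=mark(t,n)
        q.append((round(sc,2),None if u is None else u.round(0).tolist()))
        if u is not None and sc>.5:o.append((P(n),u))
    X=tri(o) if len(o)>1 else None
    print(t,q,X, [] if X is None else [np.round(np.linalg.norm((p@np.r_[X,1])[:2]/(p@np.r_[X,1])[2]-u),1) for p,u in o])
E
python3 m.py 1 handle_grip spindle stop_face rest board_center board_stop_end
python3 -c "
import cv2,numpy as np
s=[cv2.imread(f'pics/{n}1.png') for n in('scene','side','wrist')]
c=[s[0][180:320,190:390],s[1][110:250,200:400]]
cv2.imwrite('pics/q1.png',np.vstack([np.hstack([cv2.resize(x,(400,280),interpolation=2) for x in c]),np.hstack([cv2.resize(s[2],(400,300)),np.zeros((300,400,3),np.uint8)])]))"
```

```text
2.7 [0.69  0.276 0.246] [ 2.444  1.974 -0.001] [-0.655  0.729 -0.528] [-0.045 -0.022  0.01 ]
handle_grip [(0.69, [264.0, 205.0]), (0.46, [262.0, 168.0]), (0, None)] None []
spindle [(0.51, [254.0, 228.0]), (0.6, [271.0, 181.0]), (0, None)] [0.598 0.039 0.097] [np.float64(0.5), np.float64(0.3)]
stop_face [(0.78, [215.0, 227.0]), (0.68, [287.0, 209.0]), (0.74, [238.0, 314.0])] [ 0.604 -0.039  0.012] [np.float64(19.3), np.float64(7.4), np.float64(37.1)]
rest [(0.64, [249.0, 263.0]), (0.93, [278.0, 197.0]), (0, None)] [ 0.637  0.039 -0.008] [np.float64(1.7), np.float64(1.2)]
board_center [(0.25, [280.0, 210.0]), (0.68, [273.0, 175.0]), (0.72, [239.0, 313.0])] [0.629 0.085 0.071] [np.float64(0.4), np.float64(1.1)]
board_stop_end [(0.7, [225.0, 229.0]), (0.88, [284.0, 202.0]), (0, None)] [ 0.606 -0.045  0.072] [np.float64(2.4), np.float64(1.8)]
```

View pics/q1.png

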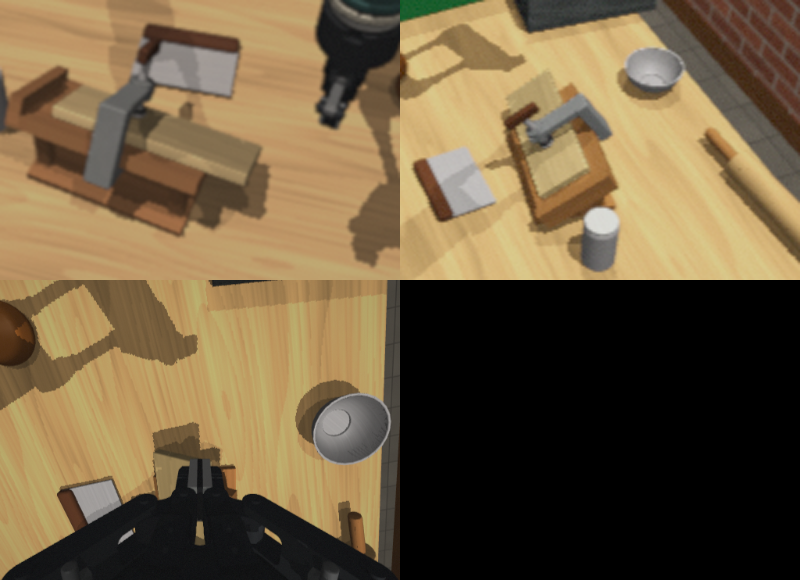

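The end of the board is clear in the scene crop: upper corner at about (321,255) in full-picture pixels, lower about (313,271). I'll fit one rigid model to all the marks and overlay it on the picture.

```bash
cat > fit.py <<'E'
from h import *
from scipy.optimize import least_squares
np.set_printoptions(precision=4,suppress=True)
Ps,Pd=P("scene"),P("side")
import sys
i0=None
# start wrist P from start pose: recorded camera
obs=[("h",Ps,263,206),("h",Ps,264,205),("h",Pd,259,167),("h",Pd,262,168),("s",Ps,255,232),("s",Ps,254,228),("s",Pd,270,180),("s",Pd,271,181),
("t",Ps,212,228),("t",Ps,215,227),("t",Pd,285,211),("t",Pd,287,209),("r",Ps,250,261),("r",Ps,249,263),("r",Pd,279,194),("r",Pd,278,197),
("c",Pd,270,174),("c",Pd,273,175),("e",Ps,225,229),("e",Pd,283,203),("e",Pd,284,202),("k",Ps,321,255)]
c,s=np.cos(np.radians(32)),np.sin(np.radians(32))
def model(p):
    x,y,z,psi,gap,h,rx,ry=p
    ex=np.array([np.cos(psi),np.sin(psi),0]);ey=np.array([-np.sin(psi),np.cos(psi),0]);ez=np.array([0,0,1.])
    n=-s*ex+c*ez;u=c*ex+s*ez;t=np.array([x,y,z])
    d=dict(t=t,s=t+.125*ey+n*h,h=t+.125*ey+n*(h+.076),e=t+gap*ey,c=t+(gap+.13)*ey,L=t+(gap+.26)*ey,k=t+(gap+.26)*ey+.05*u+.008*n)
    r=t+rx*ex+ry*ey;r[2]=0;d["r"]=r
    d["k2"]=d["k"]-.1*u;d["k3"]=d["k"]-.016*n
    return d,ex,ey,n,u
def res(p):
    d=model(p)[0];o=[]
    for k,M,a,b in obs:
        q=M@np.r_[d[k],1];o+=[q[0]/q[2]-a,q[1]/q[2]-b]
    return np.r_[o,(p[4]-.032)/.01,(p[6]-.0)/.02,(p[7]-.12)/.003]
r=least_squares(res,[.6,-.08,.064,-.2,.035,.03,.01,.12],loss="soft_l1",f_scale=2,x_scale=[.01,.01,.01,.05,.01,.01,.01,.01])
d,ex,ey,n,u=model(r.x)
if __name__=="__main__":
    print(r.x);[print(k,v) for k,v in d.items()];print(r.fun.round(1))
    vs=[]
    for nm in("scene","side"):
        im=cv2.resize(cv2.imread(f"pics/{nm}1.png"),None,fx=3,fy=3,interpolation=cv2.INTER_CUBIC)
        for k,v in d.items():
            q=px(nm,v)*3;cv2.circle(im,tuple(int(a) for a in q),3,(0,0,255),-1);cv2.putText(im,k,(int(q[0])+4,int(q[1])),0,.5,(255,0,0),1)
        vs.append(im[600:900,600:1000] if nm=="scene" else im[400:700,650:1050])
    cv2.imwrite("pics/fit.png",np.hstack(vs))
E
python3 fit.py
```

```text
[ 0.6062 -0.0767  0.0743 -0.0606  0.0341  0.0201  0.0249  0.1178]
t [ 0.6062 -0.0767  0.0743]
s [0.6032 0.0487 0.0914]
h [0.563  0.0511 0.1559]
e [ 0.6083 -0.0427  0.0743]
c [0.6162 0.0871 0.0743]
L [0.6241 0.2168 0.0743]
k [0.6622 0.2145 0.1076]
r [0.6383 0.0393 0.    ]
k2 [0.5775 0.2196 0.0546]
k3 [0.6706 0.214  0.094 ]
[-1.1 -1.5 -2.1 -0.5  0.7  2.9 -2.3  1.9  2.  -0.3  3.   3.7  0.4 -0.1
 -0.6 -1.1 -0.3 -0.9 -3.3  0.1  1.  -3.5 -1.  -1.5  0.5  0.2  1.5 -1.8
  0.7  1.7  1.7 -1.3 -0.6  1.2 -3.6  0.2 -1.5  1.2 -0.7 -2.6 -1.7 -1.6
 -3.3  5.4  0.2  1.2 -0.7]
```

View pics/fit.png

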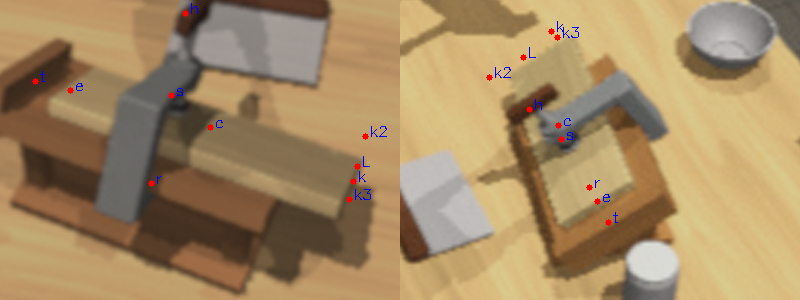

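The fit's yaw is wrong, because I labelled the end corner wrongly. The overlay shows the board's true corners: side view (508,75), (578,38), (553,232), (636,185); scene view (365,155), (343,200), (78,62), (50,97). I'll refit with those.

```bash
python3 - <<'E'
s=open("fit.py").read()
s=s.replace('("k",Ps,321,255)]','''("k2",Ps,321.7,251.7),("k",Ps,314.3,266.7),("k3",Ps,313.3,272.3),("k",Pd,276,146),("k2",Pd,251.7,159.3),
("e2",Pd,267.7,210.7),("e1",Pd,295.3,195),("e2",Ps,226,220.7),("e1",Ps,216.7,232.3)]''')
s=s.replace('    return d,ex','    d["e1"]=d["k"]-.26*ey;d["e2"]=d["k2"]-.26*ey\n    return d,ex').replace("pics/fit.png","pics/fit2.png")
open("fit.py","w").write(s)
E
python3 fit.py
```

```text
[ 0.6019 -0.0779  0.0701 -0.1371  0.0328  0.0273  0.02    0.1201]
t [ 0.6019 -0.0779  0.0701]
s [0.6046 0.0479 0.0933]
h [0.5647 0.0534 0.1577]
e [ 0.6064 -0.0454  0.0701]
c [0.6241 0.0833 0.0701]
L [0.6419 0.2121 0.0701]
k [0.6797 0.2069 0.1034]
r [0.6381 0.0383 0.    ]
k2 [0.5957 0.2185 0.0504]
k3 [0.6881 0.2057 0.0898]
e1 [ 0.6442 -0.0507  0.1034]
e2 [ 0.5602 -0.0391  0.0504]
[-0.4 -1.3 -1.4 -0.3  0.9  1.9 -2.1  0.9  1.6 -0.4  2.6  3.6  0.9 -0.4
 -0.1 -1.4 -0.  -1.2 -3.  -0.2 -0.1 -2.1 -2.1 -0.1  0.1  0.1  1.1 -1.9
  0.7  1.9  1.7 -1.1  1.7  2.  -1.3  1.  -2.1  1.4 -0.9 -1.1 -1.9 -0.1
 -1.4  0.2 -1.   0.1 -1.6  0.4 -4.  -1.3 -0.8 -0.6  1.5 -2.5 -2.2 -1.6
  4.5  1.7 -1.1  1.3  0.1  1.   0. ]
```

View pics/fit2.png

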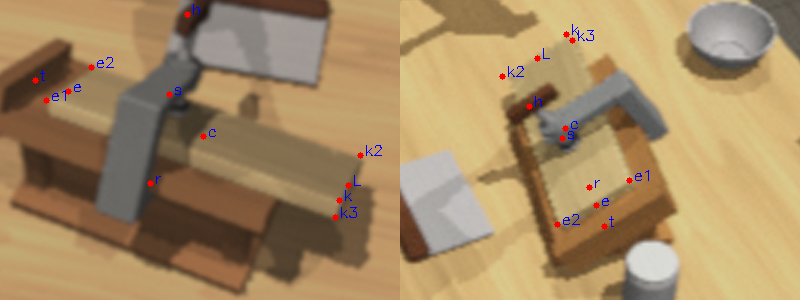

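The fit is good now: the board's left end is at about (0.642,0.212,0.070), the yaw about -9°, and the gap about 33 mm. I go down beyond the end, then push.

servo_tool([
  [-0.33, 0, -0.2, 0, 0, 0.015, 1],
  [-0.33, 0, -0.5, 0, 0, 0.015, 1],
  [-0.33, 0, -0.8, 0, 0, 0.015, 1],
  [-0.33, 0, -1, 0, 0, 0.015, 1],
  [-0.33, 0, -1, 0, 0, 0.015, 1],
])

```text
time: 4.1
tool_pos: [0.6358, 0.2758, 0.0897]
tcp_rot: [-2.392, -2.031, 0.017]
wrist_force: [0.1, -0.6, -0.2]
width: 0.0
grip_force: 0.0
```

servo_tool([
  [0, 0, -0.2, 0, 0, 0, 1],
  [0, 0, -0.37, 0, 0, 0, 1],
  [-0.01, -0.06, -0.37, 0, 0, 0, 1],
  [-0.02, -0.12, -0.37, 0, 0, 0, 1],
  [-0.03, -0.17, -0.37, 0, 0, 0, 1],
  [-0.03, -0.2, -0.37, 0, 0, 0, 1],
  [-0.03, -0.2, -0.37, 0, 0, 0, 1],
])

```text
time: 4.8
tool_pos: [0.6371, 0.2468, 0.0427]
tcp_rot: [2.396, 2.031, 0.004]
wrist_force: [0.7, -0.3, 0.4]
width: 0.003
grip_force: 0.0
```

```bash
python3 m.py 2 board_stop_end
```

```text
4.95 [0.637 0.248 0.042] [2.395 2.032 0.002] [ 0.236 -0.102 -0.538] [-0.014 -0.063 -0.02 ]
board_stop_end [(0.65, [224.0, 227.0]), (0.96, [281.0, 200.0]), (0, None)] [ 0.602 -0.043  0.08 ] [np.float64(0.0), np.float64(0.0)]
```

servo_tool([
  [-0.01, -0.03, 0, 0, 0, 0, 1],
  [-0.015, -0.06, 0, 0, 0, 0, 1],
  [-0.02, -0.09, 0, 0, 0, 0, 1],
  [-0.025, -0.12, 0, 0, 0, 0, 1],
  [-0.03, -0.15, 0, 0, 0, 0, 1],
  [-0.03, -0.15, 0, 0, 0, 0, 1],
])

```text
time: 5.7
tool_pos: [0.6314, 0.2243, 0.0408]
tcp_rot: [2.396, 2.032, -0.0]
wrist_force: [0.1, 1.6, 0.3]
width: 0.001
grip_force: 0.0
```

servo_tool([
  [-0.005, -0.02, 0, 0, 0, 0, 1],
  [-0.01, -0.04, 0, 0, 0, 0, 1],
  [-0.015, -0.06, 0, 0, 0, 0, 1],
  [-0.015, -0.08, 0, 0, 0, 0, 1],
])

```text
time: 6.1
tool_pos: [0.6291, 0.2132, 0.0411]
tcp_rot: [-2.395, -2.033, -0.001]
wrist_force: [-0.8, 4.0, 1.2]
width: 0.003
grip_force: 0.0
```

```bash
python3 m.py 3 board_stop_end board_center
python3 -c "
import cv2,numpy as np
s=[cv2.imread(f'pics/{n}3.png') for n in('scene','side')]
c=[s[0][190:310,195:355],s[1][120:240,210:370]]
cv2.imwrite('pics/q3.png',np.hstack([cv2.resize(x,(400,300),interpolation=2) for x in c]))"
```

```text
6.25 [0.629 0.213 0.041] [-2.395 -2.033  0.   ] [-1.259  1.119  2.767] [0.044 0.106 0.047]
board_stop_end [(0.8, [221.0, 227.0]), (0.8, [282.0, 205.0]), (0, None)] [ 0.598 -0.056  0.071] [np.float64(0.6), np.float64(0.5)]
board_center [(0.81, [260.0, 245.0]), (0.76, [272.0, 177.0]), (0, None)] [0.625 0.067 0.075] [np.float64(2.5), np.float64(1.8)]
```

View pics/q3.png

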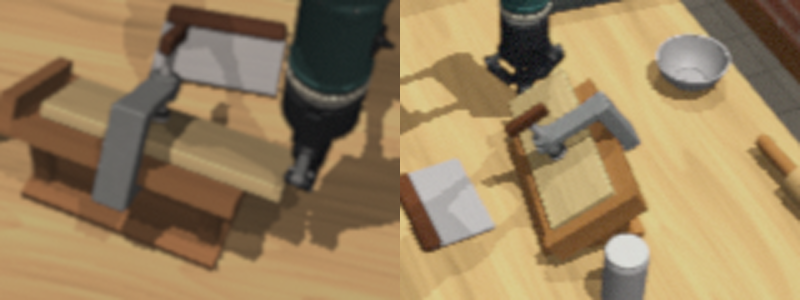

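The fingers are on the board's end and it has started to slide; the gap at the stop has narrowed (about (45,85) in the scene crop). I keep pushing.

servo_tool([
  [-0.004, -0.02, 0, 0, 0, 0, 1],
  [-0.008, -0.04, 0, 0, 0, 0, 1],
  [-0.01, -0.06, 0, 0, 0, 0, 1],
  [-0.01, -0.07, 0, 0, 0, 0, 1],
])

```text
time: 6.95
tool_pos: [0.6276, 0.2026, 0.041]
tcp_rot: [-2.395, -2.032, -0.001]
wrist_force: [-3.0, 4.9, 4.4]
width: -0.005
grip_force: 0.0
```

servo_tool([
  [-0.002, -0.013, 0, 0, 0, 0, 1],
  [-0.004, -0.026, 0, 0, 0, 0, 1],
])

```text
time: 7.15
tool_pos: [0.6273, 0.1988, 0.0411]
tcp_rot: [-2.395, -2.033, -0.001]
wrist_force: [-2.2, 4.8, 3.6]
width: 0.001
grip_force: 0.0
```

servo_tool([
  [-0.002, -0.013, 0, 0, 0, 0, 1],
  [-0.004, -0.026, 0, 0, 0, 0, 1],
])

```text
time: 7.35
tool_pos: [0.6271, 0.1974, 0.0411]
tcp_rot: [-2.394, -2.031, -0.007]
wrist_force: [-0.3, 18.8, -0.0]
width: -0.004
grip_force: 0.0
```

```bash
python3 m.py 4 board_stop_end board_center
```

```text
7.5 [0.627 0.197 0.041] [-2.394 -2.032 -0.006] [-1.153 12.289  0.98 ] [1.569 0.054 0.315]
board_stop_end [(0.65, [216.0, 226.0]), (0.78, [285.0, 208.0]), (0, None)] [ 0.601 -0.071  0.071] [np.float64(1.6), np.float64(1.3)]
board_center [(0.72, [258.0, 239.0]), (0.89, [275.0, 180.0]), (0, None)] [0.621 0.053 0.081] [np.float64(0.8), np.float64(0.6)]
```

The force jumped to 19 N, which means the board is at the stop. I nudge it slightly, back off and look from above the handle.

servo_tool([
  [0, -0.006, 0, 0, 0, 0, 1],
  [0, -0.006, 0, 0, 0, 0, 1],
])

```text
time: 8.0
tool_pos: [0.6271, 0.1974, 0.0412]
tcp_rot: [-2.393, -2.032, -0.008]
wrist_force: [-0.6, 15.3, 0.5]
width: 0.001
grip_force: 0.0
```

servo_tool([
  [0.01, 0.08, 0, 0, 0, 0, 1],
  [0.03, 0.2, 0.1, 0, 0, 0, 0.8],
  [0.03, 0.25, 0.4, 0, 0, 0, 0.5],
  [0, 0.25, 0.7, 0, 0, 0, 0.5],
  [-0.1, 0.25, 1, 0, 0, 0, 0.5],
  [-0.2, 0.2, 1, 0, 0, 0, 0.5],
  [-0.4, 0.2, 1, 0, 0, 0, 0.5],
  [-0.4, 0.2, 1, 0, 0, 0, 0.5],
])

```text
time: 8.8
tool_pos: [0.5635, 0.2224, 0.1901]
tcp_rot: [-2.395, -2.033, 0.006]
wrist_force: [0.7, -0.0, -0.2]
width: 0.5
grip_force: 0.0
```

```bash
python3 m.py 5 board_stop_end board_center handle_grip spindle stop_face
python3 -c "
import cv2,numpy as np
s=[cv2.imread(f'pics/{n}5.png') for n in('scene','side','wrist')]
c=[s[0][190:310,195:355],s[1][120:240,210:370]]
cv2.imwrite('pics/q5.png',np.vstack([np.hstack([cv2.resize(x,(400,300),interpolation=2) for x in c]),np.hstack([cv2.resize(s[2],(400,300)),np.zeros((300,400,3),np.uint8)])]))"
```

```text
8.95 [0.567 0.223 0.19 ] [ 2.395  2.032 -0.001] [ 2.024 -1.056  0.597] [-0.008 -0.003  0.008]
board_stop_end [(0.61, [215.0, 226.0]), (0.96, [285.0, 210.0]), (0, None)] [ 0.599 -0.075  0.069] [np.float64(1.5), np.float64(1.2)]
board_center [(0.74, [260.0, 241.0]), (0.84, [275.0, 181.0]), (0, None)] [0.621 0.059 0.072] [np.float64(1.6), np.float64(1.1)]
handle_grip [(0.67, [264.0, 204.0]), (0.57, [262.0, 164.0]), (0, None)] [0.574 0.06  0.173] [np.float64(0.3), np.float64(0.2)]
spindle [(0.6, [257.0, 232.0]), (0.49, [270.0, 181.0]), (0, None)] None []
stop_face [(0, None), (0.94, [285.0, 207.0]), (0, None)] None []
```

View pics/q5.png

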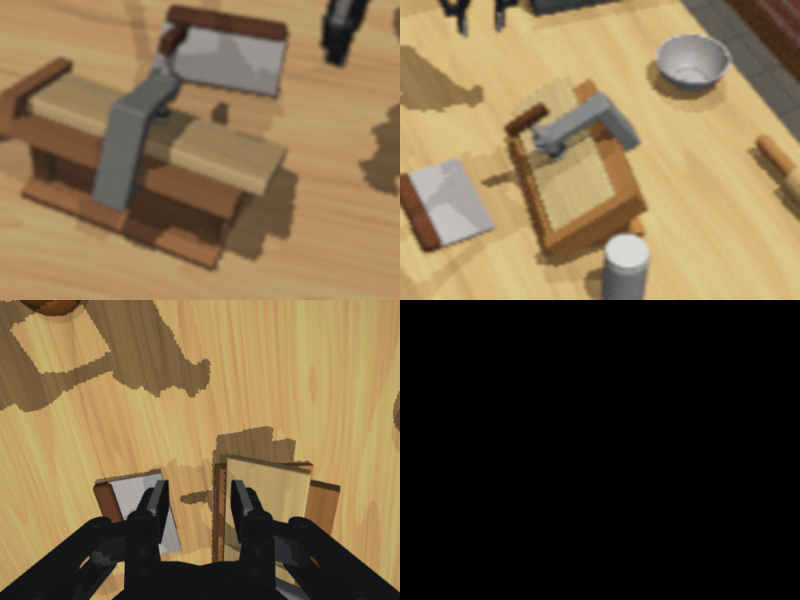

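The board's end is flush with the stop in both crops, at scene (30,95) and side (545,240), and it lies on the ledge. Next is the handle: its bar shows at scene (163,60)–(185,28) and side (508,132)–(548,106). I'll compute its direction and the pre-grasp pose.

```bash
cat > g.py <<'E'
from h import *
np.set_printoptions(precision=4,suppress=True)
c,s=np.cos(np.radians(32)),np.sin(np.radians(32))
psi=-.15
ex=np.array([np.cos(psi),np.sin(psi),0]);ey=np.array([-np.sin(psi),np.cos(psi),0]);ez=np.array([0,0,1.])
n=-s*ex+c*ez;u=c*ex+s*ez
def onplane(nm,p,X0,nn=n):
    f,cx,cy,R,t=cam(nm);C=-R.T@t;d=R.T@np.array([(p[0]-cx)/f,(p[1]-cy)/f,1])
    return C+d*(nn@(X0-C))/(nn@d)
def target(h,th,dist):
    """bar direction th = angle of bar from u toward ey; tool x = -bar, z=-n, TCP dist above handle"""
    b=np.cos(th)*u+np.sin(th)*ey
    R=np.c_[-b,np.cross(-n,-b),-n]
    st=bot.read_state();R0=Ro.from_rotvec(st["tcp_rot"])
    p=h+n*dist
    print("tcp",p,"shift",(p-st["tool_pos"])/.15,"turn",(Ro.from_matrix(R)*R0.inv()).as_rotvec()/np.pi,"q",np.array(st["q"]))
E
python3 - <<'E'
from g import *
h=np.array([.566,.055,.159])
for nm,A,B in(("side",(253.2,172.8),(269.2,162.4)),("scene",(269,201.2),(260.2,214))):
    a,b=onplane(nm,A,h),onplane(nm,B,h);d=b-a
    print(nm,a,b,(a+b)/2,np.linalg.norm(d),np.arctan2(d@ey,d@u))
target(h,0,.08)
E
```

```text
side [0.5414 0.0583 0.1435] [0.598  0.0501 0.1792] [0.5697 0.0542 0.1613] 0.06739029950243362 0.006150276825011866
scene [0.5305 0.0629 0.1363] [0.6271 0.0623 0.1961] [0.5788 0.0626 0.1662] 0.11354522264141387 0.12204071184784777
tcp [0.5241 0.0613 0.2268] shift [-0.283  -1.0832  0.2402] turn [-0.1596 -0.1161  0.4899] q [ 0.3354  0.1689  1.7946 -0.      1.178   0.4987]
```

servo_tool([
  [-0.1, -0.03, 0.3, -0.013, -0.01, 0.041, 0.4],
  [-0.2, -0.1, 0.5, -0.027, -0.019, 0.082, 0.4],
  [-0.28, -0.2, 0.5, -0.04, -0.029, 0.123, 0.4],
  [-0.28, -0.3, 0.5, -0.053, -0.039, 0.163, 0.4],
  [-0.28, -0.4, 0.5, -0.066, -0.048, 0.204, 0.4],
  [-0.28, -0.6, 0.5, -0.08, -0.058, 0.245, 0.4],
  [-0.28, -0.7, 0.5, -0.093, -0.068, 0.286, 0.4],
  [-0.28, -0.8, 0.5, -0.106, -0.077, 0.327, 0.4],
  [-0.28, -0.9, 0.5, -0.12, -0.087, 0.367, 0.4],
  [-0.28, -1, 0.5, -0.133, -0.097, 0.408, 0.4],
  [-0.28, -1, 0.5, -0.146, -0.106, 0.449, 0.4],
  [-0.28, -1, 0.4, -0.16, -0.116, 0.49, 0.4],
  [-0.28, -1, 0.25, -0.16, -0.116, 0.49, 0.4],
  [-0.28, -1, 0.25, -0.16, -0.116, 0.49, 0.4],
  [-0.28, -1, 0.25, -0.16, -0.116, 0.49, 0.4],
])

```text
time: 11.2
tool_pos: [0.5244, 0.0737, 0.2283]
tcp_rot: [0.193, 2.577, -0.057]
wrist_force: [-0.7, -0.8, 0.5]
width: 0.598
grip_force: 0.0
```

```bash
python3 m.py 6 handle_grip
python3 - <<'E'
from g import *
h=np.array([.567,.055,.16])
for i in (cv2.imread("pics/wrist6.png"),):
    for X in (h,h+.033*u,h-.033*u):
        print(px("wrist",X))
r=bot.trace("handle_grip","wrist")
for k in r[:2]:
    m=k["mask"].astype(np.uint8);print(k["score"],m.sum(),np.round(cv2.minAreaRect(np.argwhere(m)[:,::-1].astype(np.float32)) [0],1),cv2.boxPoints(cv2.minAreaRect(np.argwhere(m)[:,::-1].astype(np.float32))))
target(h,0,.08)
E
```

```text
11.35 [0.526 0.074 0.23 ] [ 0.193  2.574 -0.056] [ 0.843 -0.06   0.065] [0.044 0.201 0.003]
handle_grip [(0.45, [264.0, 206.0]), (0.61, [262.0, 169.0]), (0.72, [242.0, 194.0])] [0.572 0.055 0.156] [np.float64(0.3), np.float64(1.4)]
[240.333  192.7937]
[240.9898 229.634 ]
[239.6169 152.6324]
0.76 1456 [242.7 193. ] [[232.5398 152.1332]
 [250.8947 151.6855]
 [252.8995 233.8805]
 [234.5446 234.3282]]
0.39 16950 [229.5 176. ] [[106.  82.]
 [353.  82.]
 [353. 270.]
 [106. 270.]]
tcp [0.5251 0.0613 0.2278] shift [-0.0004 -0.0847 -0.0095] turn [ 0.0002  0.0006 -0.0001] q [ 0.219  -0.3363  2.2872 -0.3082  0.6847 -1.013 ]
```

View pics/wrist6.png

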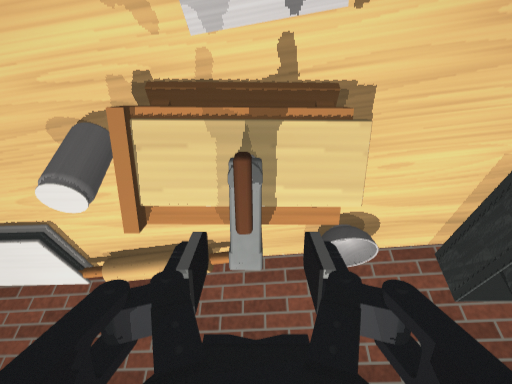

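In the wrist view the bar runs straight from (243,152) to (245,234) and its centre (243,193) is 2.5 px (about 2 mm) right of my prediction. The board is square against the stop. Next I compute the descent along the axis.

```bash
python3 - <<'E'
from g import *
h=np.array([.567,.057,.16])
for d in(.08,.03,-.016): target(h,0,d)
E
```

```text
tcp [0.5251 0.0633 0.2278] shift [-0.0004 -0.0714 -0.0095] turn [ 0.0002  0.0006 -0.0001] q [ 0.219  -0.3363  2.2872 -0.3082  0.6847 -1.013 ]
tcp [0.5513 0.0594 0.1854] shift [ 0.1743 -0.0978 -0.2922] turn [ 0.0002  0.0006 -0.0001] q [ 0.219  -0.3363  2.2872 -0.3082  0.6847 -1.013 ]
tcp [0.5754 0.0557 0.1464] shift [ 0.335  -0.122  -0.5523] turn [ 0.0002  0.0006 -0.0001] q [ 0.219  -0.3363  2.2872 -0.3082  0.6847 -1.013 ]
```

servo_tool([
  [0, -0.07, -0.01, 0, 0, 0, 0.4],
  [0.08, -0.085, -0.15, 0, 0, 0, 0.4],
  [0.174, -0.098, -0.29, 0, 0, 0, 0.4],
  [0.24, -0.107, -0.4, 0, 0, 0, 0.4],
  [0.29, -0.115, -0.48, 0, 0, 0, 0.4],
  [0.335, -0.122, -0.55, 0, 0, 0, 0.4],
  [0.335, -0.122, -0.55, 0, 0, 0, 0.4],
])

```text
time: 12.25
tool_pos: [0.5745, 0.0552, 0.1441]
tcp_rot: [0.193, 2.579, -0.058]
wrist_force: [0.4, 0.0, -0.5]
width: 0.602
grip_force: 0.0
```

servo_tool([
  [0, 0, 0, 0, 0, 0, 0.7],
  [0, 0, 0, 0, 0, 0, 0.9],
  [0, 0, 0, 0, 0, 0, 1],
  [0, 0, 0, 0, 0, 0, 1],
  [0, 0, 0, 0, 0, 0, 1],
], newtons=35)

```text
time: 12.75
tool_pos: [0.5753, 0.0564, 0.147]
tcp_rot: [0.192, 2.574, -0.055]
wrist_force: [-1.5, 5.6, 2.1]
width: 0.159
grip_force: 37.7
```

```bash
cat > t.py <<'E'
from g import *
st=bot.read_state();M=np.array(st["torque"]);F=np.array(st["wrist_force"])
R=Ro.from_rotvec(st["tcp_rot"]);x=R.as_matrix()[:,0]
print("t",st["time"],"pos",st["tool_pos"],"F",F,"M",M,"Mn",M@n,"Fn",F@n,"q",np.array(st["q"]),"ang",-np.arctan2(-x@ey,-x@u),"w",st["width"],st["grip_force"])
E
python3 t.py
```

```text
t 12.75 pos [0.5753 0.0564 0.147 ] F [-1.5482  5.572   2.1409] M [0.5536 0.3835 0.4293] Mn 0.10432983416050808 Fn 3.068068939826411 q [ 0.1481 -0.1338  2.2982 -0.3568  0.461  -0.9949] ang -0.0007118801245035088 w 0.15933679055122435 37.709636092185974
```

Gripped, with the opening about 14 mm. Now I turn clockwise with the screw's pitch, checking the moment about the axis at every step.

servo_tool([
  [0.001, 0.003, -0.001, 0.0167, -0.0025, -0.027, 1],
  [0.002, 0.003, -0.003, 0.0334, -0.005, -0.054, 1],
  [0.003, 0.003, -0.004, 0.05, -0.0076, -0.081, 1],
  [0.004, 0.003, -0.006, 0.0667, -0.01, -0.108, 1],
])

```text
time: 13.15
tool_pos: [0.5759, 0.0564, 0.1461]
tcp_rot: [0.705, 2.486, 0.094]
wrist_force: [-3.8, 3.1, 3.1]
width: 0.16
grip_force: 38.0
```

```bash
python3 t.py
```

```text
t 13.15 pos [0.5759 0.0564 0.1461] F [-3.813   3.1259  3.1235] M [0.241  0.4462 0.3731] Mn 0.22549535548887054 Fn 4.894321985481823 q [ 0.1487 -0.1307  2.2972 -0.3599  0.4606 -0.5875] ang 0.4029846281801819 w 0.16012633039376964 38.045135736465454
```

servo_tool([
  [0.001, 0, -0.001, 0.0167, -0.0025, -0.027, 1],
  [0.002, 0, -0.003, 0.0334, -0.005, -0.054, 1],
])

```text
time: 13.35
tool_pos: [0.5762, 0.0564, 0.1457]
tcp_rot: [0.953, 2.409, 0.168]
wrist_force: [-3.4, 4.1, 3.8]
width: 0.156
grip_force: 38.1
```

```bash
python3 t.py
```

```text
t 13.35 pos [0.5762 0.0564 0.1457] F [-3.4118  4.0731  3.7823] M [0.2675 0.4271 0.3353] Mn 0.17798895936495066 Fn 5.317852206566954 q [ 0.1485 -0.1294  2.2968 -0.3598  0.4598 -0.3875] ang 0.6032199172993369 w 0.15629683408877948 38.10891151428223
```

```bash
cat > t.py <<'E'
from g import *
a=[]
for i in range(4):
    st=bot.read_state();M=np.array(st["torque"]);a.append(M@n)
    if i<3: bot.read_camera("wrist")
F=np.array(st["wrist_force"]);x=Ro.from_rotvec(st["tcp_rot"]).as_matrix()[:,0]
print("t",st["time"],"F",F,"Mn",np.array(a),np.mean(a),"q6",st["q"][5],"ang",-np.arctan2(-x@ey,-x@u),"w",st["width"])
E
python3 t.py
```

```text
t 13.5 F [-4.3241  3.2888  5.8854] Mn [ 0.178  -0.0201 -0.2417 -0.2169] -0.07516615342572351 q6 -0.3928775458231382 ang 0.5985109986381932 w 0.15869261516240785
```

servo_tool([
  [0.001, 0, -0.001, 0.0167, -0.0025, -0.027, 1],
  [0.002, 0, -0.003, 0.0334, -0.005, -0.054, 1],
])

```text
time: 13.7
tool_pos: [0.5765, 0.0564, 0.1453]
tcp_rot: [1.19, 2.312, 0.239]
wrist_force: [-6.1, 5.1, 5.8]
width: 0.154
grip_force: 38.5
```

```bash
python3 t.py
```

```text
t 13.85 F [-4.2947  3.7951  5.0396] Mn [ 0.1404  0.0333 -0.2422 -0.215 ] -0.07087789588139029 q6 -0.1931776377164532 ang 0.798530498711769 w 0.15379414909996253
```

servo_tool([
  [0.001, 0, -0.001, 0.0167, -0.0025, -0.027, 1],
  [0.002, 0, -0.003, 0.0334, -0.005, -0.054, 1],
])

```text
time: 14.05
tool_pos: [0.5768, 0.0564, 0.1448]
tcp_rot: [1.423, 2.194, 0.31]
wrist_force: [-6.5, 4.5, 7.1]
width: 0.158
grip_force: 38.6
```

```bash
python3 t.py
```

```text
t 14.2 F [-4.7555  3.9359  5.4277] Mn [ 0.1377 -0.0154 -0.2704 -0.1988] -0.08673321531952619 q6 0.006494528894235348 ang 0.9986165676616137 w 0.15514499970807444
```

Standing still the moment rebounds, so only readings taken in motion count. I'll take one after each 0.1 rad row.

```bash
cat > t1.py <<'E'
from g import *
import json
st=bot.read_state();M=np.array(st["torque"]);F=np.array(st["wrist_force"]);x=Ro.from_rotvec(st["tcp_rot"]).as_matrix()[:,0]
a=-np.arctan2(-x@ey,-x@u);a+=2*np.pi*(a<-1)
print("ang %.3f Mn %.3f"%(a,M@n),"F",F,"q6 %.2f"%st["q"][5],"jt6 %.3f"%st["joint_torque"][5])
open("log.txt","a").write("%f %f %f\n"%(a,M@n,st["joint_torque"][5]))
E
rm -f log.txt
```

servo_tool([
  [0.001, 0, -0.001, 0.0167, -0.0025, -0.027, 1],
  [0.002, 0, -0.003, 0.0334, -0.005, -0.054, 1],
])

```text
time: 14.4
tool_pos: [0.5771, 0.0564, 0.1444]
tcp_rot: [1.646, 2.054, 0.38]
wrist_force: [-6.1, 5.2, 6.4]
width: 0.156
grip_force: 38.6
```

```bash
python3 t1.py
```

```text
ang 1.201 Mn 0.118 F [-6.1071  5.2077  6.4298] q6 0.21 jt6 -0.896
```

servo_tool([
  [0.001, 0, -0.0015, 0.0167, -0.0025, -0.027, 1],
])

```text
time: 14.5
tool_pos: [0.5772, 0.0564, 0.1443]
tcp_rot: [1.753, 1.977, 0.414]
wrist_force: [-5.6, 3.5, 6.5]
width: 0.154
grip_force: 38.6
```

```bash
python3 t1.py
```

```text
ang 1.301 Mn 0.198 F [-5.5656  3.4803  6.4747] q6 0.31 jt6 -0.862
```

servo_tool([
  [0.001, 0, -0.0015, 0.0167, -0.0025, -0.027, 1],
])

```text
time: 14.6
tool_pos: [0.5774, 0.0563, 0.144]
tcp_rot: [1.857, 1.895, 0.447]
wrist_force: [-6.2, 3.9, 7.8]
width: 0.157
grip_force: 38.6
```

```bash
python3 t1.py
```

```text
ang 1.401 Mn 0.169 F [-6.1575  3.919   7.7689] q6 0.41 jt6 -0.862
```

servo_tool([
  [0.001, 0, -0.0015, 0.0167, -0.0025, -0.027, 1],
])

```text
time: 14.7
tool_pos: [0.5775, 0.0563, 0.1438]
tcp_rot: [1.959, 1.808, 0.479]
wrist_force: [-6.1, 3.3, 6.4]
width: 0.156
grip_force: 38.6
```

```bash
python3 t1.py
```

```text
ang 1.501 Mn 0.223 F [-6.1308  3.3352  6.4345] q6 0.51 jt6 -0.863
```

servo_tool([
  [0.001, 0, -0.0015, 0.0167, -0.0025, -0.027, 1],
])

```text
time: 14.8
tool_pos: [0.5777, 0.0563, 0.1436]
tcp_rot: [2.056, 1.716, 0.511]
wrist_force: [-6.2, 3.2, 6.4]
width: 0.158
grip_force: 38.6
```

```bash
python3 t1.py
```

```text
ang 1.601 Mn 0.250 F [-6.2364  3.1888  6.45  ] q6 0.61 jt6 -0.863
```

Joint 6's torque is nearly noise-free: steady at -0.862 to -0.863, so there is no contact yet. I continue with that as the signal.

servo_tool([
  [0.001, 0, -0.0015, 0.0167, -0.0025, -0.027, 1],
  [0.002, 0, -0.003, 0.0334, -0.005, -0.054, 1],
])

```text
time: 15.0
tool_pos: [0.578, 0.0563, 0.1432]
tcp_rot: [2.241, 1.518, 0.572]
wrist_force: [-6.5, 3.1, 7.2]
width: 0.156
grip_force: 38.7
```

```bash
python3 t1.py
```

```text
ang 1.801 Mn 0.143 F [-6.4504  3.1134  7.236 ] q6 0.81 jt6 -0.865
```

servo_tool([
  [0.001, 0, -0.0015, 0.0167, -0.0025, -0.027, 1],
  [0.002, 0, -0.003, 0.0334, -0.005, -0.054, 1],
])

```text
time: 15.2
tool_pos: [0.5783, 0.0562, 0.1428]
tcp_rot: [2.409, 1.302, 0.629]
wrist_force: [-6.5, 3.6, 8.0]
width: 0.157
grip_force: 38.7
```

```bash
python3 t1.py
```

```text
ang 2.001 Mn 0.192 F [-6.4549  3.5965  8.014 ] q6 1.01 jt6 -0.866
```

servo_tool([
  [0.001, 0, -0.0015, 0.0167, -0.0025, -0.027, 1],
  [0.002, 0, -0.003, 0.0334, -0.005, -0.054, 1],
])

```text
time: 15.4
tool_pos: [0.5786, 0.0562, 0.1424]
tcp_rot: [2.559, 1.068, 0.682]
wrist_force: [-7.4, 2.4, 8.5]
width: 0.157
grip_force: 38.8
```

```bash
python3 t1.py
```

```text
ang 2.201 Mn 0.177 F [-7.3963  2.39    8.475 ] q6 1.21 jt6 -0.868
```

servo_tool([
  [0.001, 0, -0.0015, 0.0167, -0.0025, -0.027, 1],
  [0.002, 0, -0.003, 0.0334, -0.005, -0.054, 1],
])

```text
time: 15.6
tool_pos: [0.5789, 0.0561, 0.142]
tcp_rot: [2.69, 0.818, 0.73]
wrist_force: [-6.1, 1.7, 8.9]
width: 0.155
grip_force: 38.9
```

```bash
python3 t1.py
```

```text
ang 2.401 Mn 0.137 F [-6.1436  1.7278  8.9153] q6 1.41 jt6 -0.862
```

servo_tool([
  [0.001, 0, -0.0015, 0.0167, -0.0025, -0.027, 1],
  [0.002, 0, -0.003, 0.0334, -0.005, -0.054, 1],
])

```text
time: 15.8
tool_pos: [0.5791, 0.056, 0.1415]
tcp_rot: [2.799, 0.554, 0.772]
wrist_force: [-7.2, 2.9, 9.1]
width: 0.157
grip_force: 39.0
```

```bash
python3 t1.py
```

```text
ang 2.602 Mn 0.183 F [-7.1669  2.9211  9.0964] q6 1.61 jt6 -0.849
```

servo_tool([
  [0.001, 0, -0.0015, 0.0167, -0.0025, -0.027, 1],
  [0.002, 0, -0.003, 0.0334, -0.005, -0.054, 1],
])

```text
time: 16.0
tool_pos: [0.5794, 0.056, 0.1412]
tcp_rot: [2.885, 0.276, 0.809]
wrist_force: [-8.2, 3.1, 10.2]
width: 0.154
grip_force: 39.2
```

```bash
python3 t1.py
```

```text
ang 2.801 Mn 0.220 F [-8.2188  3.0779 10.1537] q6 1.81 jt6 -0.835
```

Joint 6's torque has started to rise from about 2.3 rad, at about 0.07 N m/rad, which is the foot on the board. It is now about 0.5 rad past touch, so I go 0.4 rad more.

servo_tool([
  [0.001, 0, -0.0015, 0.0167, -0.0025, -0.027, 1],
  [0.002, 0, -0.003, 0.0334, -0.005, -0.054, 1],
])

```text
time: 16.2
tool_pos: [0.5797, 0.0559, 0.1407]
tcp_rot: [2.947, -0.014, 0.839]
wrist_force: [-9.5, 1.8, 10.6]
width: 0.156
grip_force: 39.3
```

```bash
python3 t1.py
```

```text
ang 3.002 Mn 0.249 F [-9.5167  1.7776 10.6321] q6 2.01 jt6 -0.821
```

servo_tool([
  [0.001, 0, -0.0015, 0.0167, -0.0025, -0.027, 1],
  [0.002, 0, -0.003, 0.0334, -0.005, -0.054, 1],
])

```text
time: 16.4
tool_pos: [0.5799, 0.0558, 0.1403]
tcp_rot: [2.981, -0.313, 0.862]
wrist_force: [-9.5, 1.5, 11.6]
width: 0.157
grip_force: 39.5
```

```bash
python3 t1.py
```

```text
ang 3.202 Mn 0.234 F [-9.5018  1.4627 11.6255] q6 2.21 jt6 -0.807
```

The slope is steady: about 0.9 rad past touch, about 27 N. I hold, release and back out along the axis.

servo_tool([
  [0, 0, 0, 0, 0, 0, 1],
  [0, 0, 0, 0, 0, 0, 1],
  [0, 0, 0, 0, 0, 0, 0.7],
  [0, 0, 0, 0, 0, 0, 0.4],
  [0, 0, 0, 0, 0, 0, 0.4],
  [0, 0, 0, 0, 0, 0, 0.4],
])

```text
time: 17.0
tool_pos: [0.5794, 0.0558, 0.1382]
tcp_rot: [2.982, -0.311, 0.858]
wrist_force: [-0.2, 0.6, -1.1]
width: 0.599
grip_force: 0.0
```

servo_tool([
  [-0.05, 0.008, 0.08, 0, 0, 0, 0.4],
  [-0.14, 0.02, 0.22, 0, 0, 0, 0.4],
  [-0.24, 0.037, 0.39, 0, 0, 0, 0.4],
  [-0.35, 0.053, 0.565, 0, 0, 0, 0.4],
  [-0.35, 0.053, 0.7, 0, 0, 0, 0.4],
  [-0.35, 0.053, 0.7, 0, 0, 0, 0.4],
])

```text
time: 17.6
tool_pos: [0.5292, 0.0645, 0.2482]
tcp_rot: [2.981, -0.311, 0.871]
wrist_force: [0.0, 1.2, 0.0]
width: 0.603
grip_force: 0.0
```

```bash
python3 m.py 7 board_stop_end handle_grip stop_face
python3 -c "
import cv2,numpy as np
s=[cv2.imread(f'pics/{n}7.png') for n in('scene','side','wrist')]
c=[s[0][190:310,195:355],s[1][120:240,210:370]]
cv2.imwrite('pics/q7.png',np.vstack([np.hstack([cv2.resize(x,(400,300),interpolation=2) for x in c]),np.hstack([cv2.resize(s[2],(400,300)),np.zeros((300,400,3),np.uint8)])]))"
```

```text
17.75 [0.527 0.064 0.242] [ 2.982 -0.312  0.856] [ 0.031 -0.32  -0.871] [0.08  0.23  0.008]
board_stop_end [(0.93, [216.0, 225.0]), (0.71, [284.0, 209.0]), (0, None)] [ 0.597 -0.072  0.069] [np.float64(1.3), np.float64(1.0)]
handle_grip [(0.71, [265.0, 210.0]), (0.62, [264.0, 167.0]), (0.93, [255.0, 199.0])] [0.576 0.06  0.155] [np.float64(1.1), np.float64(1.8), np.float64(7.4)]
stop_face [(0.72, [216.0, 226.0]), (0.77, [283.0, 209.0]), (0, None)] [ 0.596 -0.071  0.064] [np.float64(0.7), np.float64(0.6)]
```

View pics/q7.png

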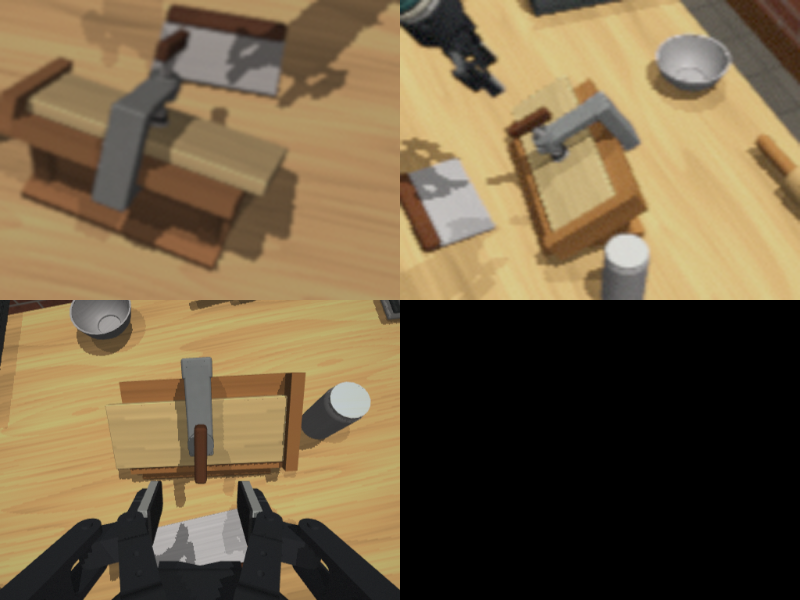

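The board's end is flush against the stop (wrist view, around (288,430)). The handle stands about half a turn on at (201,453), and nothing else has moved. I'm handing it in.

```bash
python3 -c "
from workcell import bot
print(bot.finish_job())"
```

```text
the job is handed in; nothing more can be done
None
```

I slid the board up against the end stop and screwed the clamp down to about 0.9 rad past first touch (roughly 27 N, estimated from the joint torque). The gripper has let go, no other bench item looks moved in the last pictures, and the job is handed in at about 18 s; no verdict came back.

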